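# Shut the egg bin and clip its lid down

## Task

Close up the egg bin: push its lid fully shut, then squeeze the big spring clip off the plywood strip and release it over the bin's two upright tabs, so that it pinches the lid's tab and the bin's tab together. It should end upright and square near the middle of the tabs, with its jaw pads pushed well down over them. Do not disturb the other goods on the table.

Things in the scene. Friction and masses are not known exactly. Their poses are not given: they have to be found in the camera images.
- bin: Fixed aluminium egg bin with hinged lid, 174 mm deep (x), 180 mm wide (y), walls 95 mm high. Origin on the table below the middle of its tabs at the front; x level from the tabs to the lid hinge, y along the front edge, z up. Mid-front, the wall carries an upright tab 80 mm wide, 4 mm thick (x -4.5 to -0.5 mm), top edge 136 mm above the table.
- tab_top (a point): Top centre of the pair of tabs (lid shut), 136 mm above the table; axes as the bin's. With the lid shut, the lid's tab (x +0.5 to +4.5 mm) stands right behind the wall's tab, same width and height: together one edge 9 mm thick, 80 mm long, centred here. The shut lid's top face is 36 mm below this point.
- lid (a joint): Angle of the flat lid (rad): 0 = fully shut, grows as its front lifts (starts 0.35 to 0.6). 169 mm from hinge to front edge, 180 mm wide, 4 mm thick, with a tab (36 mm high, 80 mm wide) standing square on its top at the front edge. Stiff hinge: it stays where left; pushing down on its top between hinge and tab with some 2 to 8 N shuts it. No latch.
- lid_hinge (a point): Middle of the lid's hinge line, which runs along the bin's y: bin x = 170 mm, y = 0, 98 mm above the table. The shut lid's top face is 2 mm above it.
- board: Fixed upright plywood strip on a flat foot, where the clip is parked: strip 9 mm thick (x), 160 mm long (y), top edge 110 mm above the table; foot 75 x 180 x 12 mm. Origin on the table under its centre; y along the strip, z up.
- clip_pivot (a point): Pivot centre of the steel spring clip, like a big clothes peg: 115 mm tall, 36 mm wide, 110 g. It starts clipped upright on the strip, pivot 12 mm above the edge. y = pivot axis, along the gripped edge; z up to the handles; x across the jaws. The jaws end 45 mm below, with rubber pads 5 mm thick, 20 mm high. The frame belongs to one half and leans by half the jaw angle.
- clip_handles (a point): On the clip 50 mm above the pivot, midway between the two flat handles: where to squeeze, along x. Handles 36 mm wide, from 12 to 68 mm above the pivot; on a 9 mm edge 50 mm over their outsides here, 58 mm at the top. Squeezed to the stop they are parallel, 26 mm over the outsides. Takes 6 N to start, 9 N to the stop; 25 N holds it firmly.
- clip_jaw (a joint): Angle between the clip's halves (rad), sprung shut: about 0 gripping a 9 mm edge, -0.13 on 4 mm, -0.2 empty, +0.45 squeezed to the stop (pad tips then 27 mm apart). The pivot pin (radius 7.5 mm) limits how far the clip goes down over an edge.
- jar: Bystander: amber jar, 60 mm diameter, 100 mm high, between bin and board; origin at its base.
- can: Bystander: food can, 68 mm diameter, 105 mm high, behind the board; origin at its base.
- sauce: Bystander: sauce bottle, 60 mm diameter, 190 mm high, far side of the table; origin at its base.
- eggs: Bystander: carton of ten eggs, 100 x 240 x 72 mm, far side of the table; origin at its base.
- mug: Bystander: white mug, 80 mm diameter, 90 mm high, far side of the table; origin at its base.
- scoop: Bystander: metal spoon, 180 mm long, lying near the robot; origin under its middle.
Things that resemble listed ones, but are neither listed nor needed, are in the scene too. Leave any green, pink or red look-alike of the part that bears clip_pivot alone.

How it is judged:
On the way:
1. the lid is pushed fully shut (value of joint lid below 0.04 rad), for 0.2 s.
At the end, for the whole second after the job is handed in: Lid shut within 0.04 rad; clip released and still on both tabs: jaw angle -0.07 to 0.06, pivot within 5 mm of the tabs' middle plane, within 25 mm of the middle of their width, 138 to 163 mm above the table (pads 18 mm or more down), upright and square within 0.2 rad (value of joint lid below 0.04 rad and x of clip_pivot in the frame of bin between -0.005 and 0.005 m and y of clip_pivot in the frame of bin between -0.025 and 0.025 m and z of clip_pivot in the frame of bin between 0.138 and 0.163 m and angle between the y axis of clip_pivot and the y axis of bin, either way round below 0.2 rad and angle between clip_pivot's own z axis and vertical below 0.2 rad and value of joint clip_jaw between -0.07 and 0.06 rad and velocity of joint clip_jaw below 0.1 rad/s); the robot touches nothing.
It fails at once if one of the other goods is pushed more than 40 mm or tipped over (distance of any of jar, can, sauce, eggs, mug, scoop from where it was at the start of the episode above 0.04 m or angle between any of jar, can, sauce, eggs, mug's own z axis and vertical above 0.6 rad).
It also fails if it takes over 61 s, if anything falls off the work surface, if the arm or the gripper's body presses on something with over 40 N, if the wrist force passes 120 N, or if a joint passes its speed limit or range.

## Robot

A 6-joint arm with a two-finger parallel gripper is mounted at the origin on the work surface. World frame = base frame: x ahead of the robot, y to its left, z up, the work surface at z = 0. Lengths are in m, angles in rad, forces in N, time in s.
With the tool pointing down it reaches from about 0.375 to 0.975 m from the base axis. Payload 3.8 kg.
Tool frame: the origin (TCP) lies midway between the tips of the shut fingers; the grasp point (between the pads) lies 19 mm behind it; z points along the fingers, y is the direction in which the jaws open and shut (so a half turn about z gives the same grasp; the last joint's range is limited). The gripper opens to 85 mm and grips with 20 to 120 N. Pads are 22 mm wide; open, the fingers measure 114 mm over their backs; the gripper's body (76 mm by 85 mm) begins 54 mm behind the grasp point. The pads swing forward as they close: fully open they stand 13 mm farther back than shut.
Start: joints at [1.175, 0.264, 1.604, -0, 1.274, -0.037], TCP at [0.237, 0.632, 0.231] pointing down, gripper open.
Joint ranges: [-2.63, 2.63], [-0.94, 2.18], [0.31, 2.57], [-1.31, 4.45], [0, 2.66], [-2.55, 2.55]. Speed limits (rad/s): [2.57, 2.57, 3.14, 3.14, 3.14, 3.14].

## Interface

Orientations are given as a rotation vector (axis times angle).
In Python, from workcell import bot gives the robot as it stands. The module is installed in compiled form; this text tells all that it offers.
- The arm moves only by the tool play_rows, never from a script. Its argument "series" is a list of rows, each an object with "translation": the shift along the tool's x, y, z in m, a list of three; "spin": the turn about the tool's z in units of 5 degrees (1.0 is 5 degrees). In form: [{"translation": [dx, dy, dz], "spin": spin}, ...]. A call has 1 to 5 rows; each row shifts and turns the commanded pose from where the row before left it, along the tool's axes as they then stand; what a row does not reach is not made up. A row lasts 1/10 s, in which the tool goes at most 50 mm and 8.59 degrees, less where a joint would pass 70% of its speed; a pose out of reach is approached as far as the arm can. A call is refused whole if a number of a shift passes 0.05 or a number of a turn 1, either way. A call with a gripper value outside its range is refused whole. "jaw" is the gripper's target within -1 to 1 (fully open at 1, half-way at 0, shut at -1), set as the call begins (left out, the last holds). The fingers move at their own pace and stop on an object; "force" is the grip in N (left out, the last holds). Time passes only in rows, so rows that do not move let the fingers close. It gives the time, the measured TCP pose, the force and the opening at its end, in the units of the state.
- bot.read_state(): the state, without advancing time (a new reading comes with each control period).
- bot.read_camera(name): name is "scene" or "top"; returns the picture (420x560x3 uint8, blue, green, red); there is no depth.
- bot.get_calibration(name): a dict with "fov_y" (degrees; the focal length in pixels is half the picture's height over the tangent of half this angle, whatever the lens; pixels are square), "cx", "cy" (the principal point, pixels), "k1" (the pictures are not rectified: a ray, as slopes to the right and down, at radius r is drawn at 1 + k1 r^2 times it, then the intrinsics apply), "R" (3x3) and "t" (3): a world point X has camera coordinates R X + t. Camera axes: x right, y down, z forward; pixel columns grow to the right and rows downward; lengths in m; the calibration is good to about 2 mm. A picture is of the moment at which its call begins. get_calibration takes no time and is no camera call.
- bot.finish_job(): hands the job in, once; it reports no verdict.
The state is a dict: "time": time; "q": joint angles; "joint_vel": joint speeds; "joint_torque": joint torques, N m; "tool_pos": TCP position; "tcp_rot": TCP orientation; "wrist_force": force on the tool from outside, world axes, zero at the start; "torque": the same for the moment, N m; "width": opening from 0.0 (shut) to 1.0 (fully open).
Only numpy, scipy, OpenCV 4.12 (cv2) and the standard library are available. Lean on these libraries where they do the work, as an engineer would, in place of code of your own. Each camera call takes 0.05 s, during which the arm holds its last target. There are 200 camera calls.

## Working session

There is one attempt and no reset: what is moved stays moved. The work goes in short steps, Python scripts to look and compute and a tool call to move; the robot and the scene stay as the last step left them, time stands still between calls to the robot, and variables do not carry over. Pictures are saved under pics/ and viewed, about 8 in all and at most 12, crops included, and the job is handed in when it is done.

Besides the shell and the picture viewer there is one more tool, called after "Request:" as name(argument=value, ...), one argument or row to a line, values as JSON. play_rows: Moves the arm, as the interface text tells. Its arguments: {"type":"object","properties":{"series":{"type":"array","items":{"type":"object","properties":{"translation":{"type":"array","items":{"type":"number"}},"spin":{"type":"number"}}}},"jaw":{"type":"number"},"force":{"type":"number"}},"required":["series"]}

```bash
mkdir -p pics
cat > h.py <<'E'
import numpy as np, cv2
from workcell import bot
def K(n):
    c=bot.get_calibration(n); f=210/np.tan(np.radians(c['fov_y'])/2); return c,f
def proj(n,X):
    c,f=K(n); p=np.array(c['R'])@np.array(X,float)+np.array(c['t']); s=p[:2]/p[2]; s=s*(1+c['k1']*(s@s)); return s*f+[c['cx'],c['cy']]
def ray(n,uv):
    c,f=K(n); d=(np.array(uv,float)-[c['cx'],c['cy']])/f; s=d.copy()
    for _ in range(20): s=d/(1+c['k1']*(s@s))
    R=np.array(c['R']); o=-R.T@np.array(c['t']); v=R.T@np.array([s[0],s[1],1]); return o,v/np.linalg.norm(v)
def onz(n,uv,z):
    o,v=ray(n,uv); return o+v*(z-o[2])/v[2]
def tri(a,b):
    o1,v1=ray('scene',a); o2,v2=ray('top',b)
    s=np.linalg.lstsq(np.c_[v1,-v2],o2-o1,rcond=None)[0]; p=o1+s[0]*v1;q=o2+s[1]*v2
    return (p+q)/2,np.linalg.norm(p-q)
E
python3 - <<'E'
from h import *
for n in('scene','top'):
    im=bot.read_camera(n); cv2.imwrite(f'pics/{n}0.png',im); cv2.imwrite(f'pics/{n}0v.png',cv2.resize(im,(800,600),interpolation=cv2.INTER_CUBIC))
    c,f=K(n); print(n,f,c['cx'],c['cy'],c['k1'],ray(n,(280,210)))
s=bot.read_state(); print(s)
E
```

```text
scene 524.0087725131508 273.0986576099126 206.24589726136233 -0.20582709084318485 (array([1.18026767, 0.19095869, 1.11512023]), array([-0.54819392, -0.16431843, -0.82005054]))
top 484.12223354186125 272.35188889944584 210.10809431294342 -0.1328825451684649 (array([ 0.46606675, -0.03746967,  1.25767846]), array([ 0.07527522,  0.00665596, -0.99714058]))
{'time': 0.1, 'q': array([ 1.17511865e+00,  2.64690205e-01,  1.60524723e+00, -2.24162652e-05,
        1.27368240e+00, -3.68780959e-02]), 'joint_vel': array([ 1.24533391e-04, -7.35342349e-04, -1.69654529e-03, -2.44621629e-03,
       -5.03127535e-04,  7.01754889e-05]), 'joint_torque': array([ 1.50121959e-03, -5.16695702e+01, -3.68595028e+01,  1.21735711e-04,
        6.13667376e-03,  4.80042638e-05]), 'tool_pos': array([0.23676754, 0.63140938, 0.23007287]), 'tcp_rot': array([-0.5604984 , -3.09076601,  0.00311692]), 'wrist_force': array([-0.03304168,  0.82364523,  0.45321132]), 'torque': array([-0.00267506,  0.0374587 ,  0.02873126]), 'width': 0.9998434927389068}
```

View pics/scene0v.png

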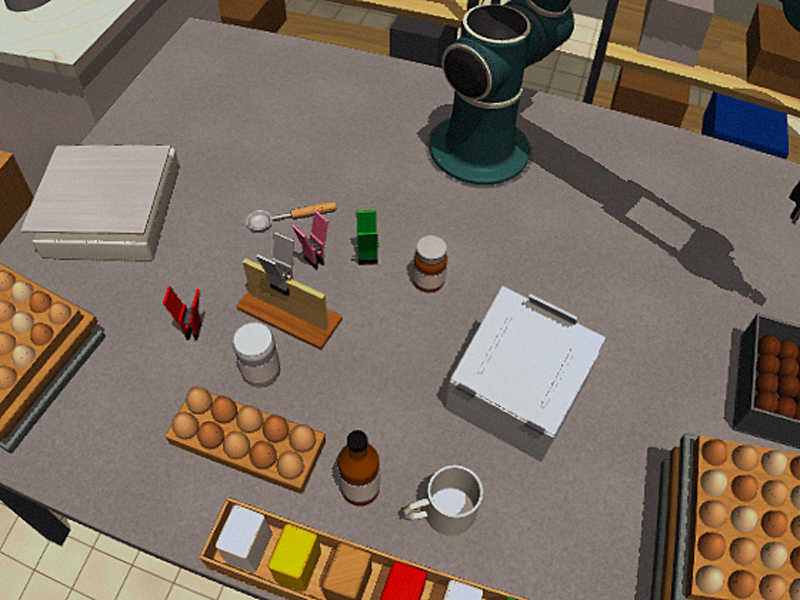

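View pics/top0v.png

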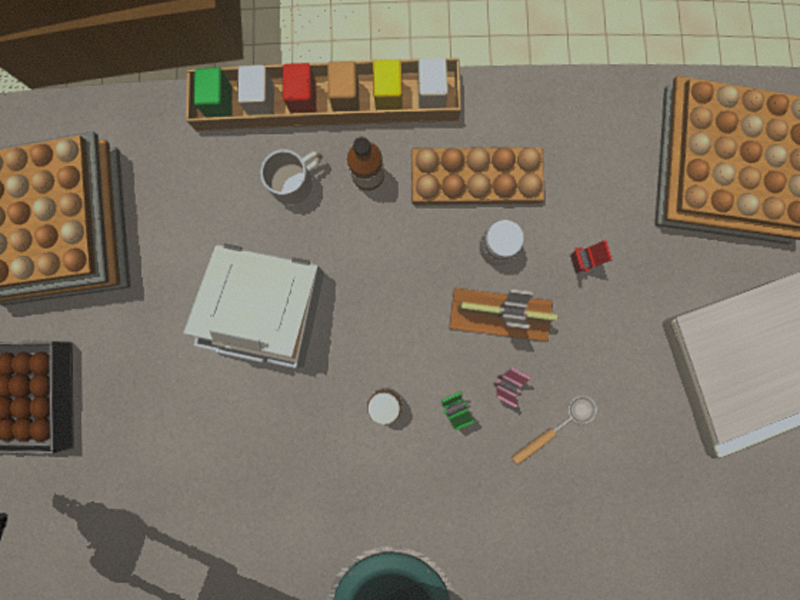

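The scene shows four clip-like things (800-px scene view): steel grey on the strip at (277,262), pink (313,240), green (367,237), red (185,312). Only the grey one sits on the plywood strip and isn't an excluded colour, so it is the target. The bin is at (528,360), with its lid ajar and its tabs facing the robot. I'll confirm the clip and get precise pixels from one enlarged composite.

Run:
```python
from h import *
s=cv2.imread('pics/scene0.png');t=cv2.imread('pics/top0.png')
def cr(im,x,y,w,h,k=5):
    c=cv2.resize(im[y:y+h,x:x+w],(400,300),interpolation=cv2.INTER_CUBIC)
    for i in range(0,w,10):
        X=int(i*400/w); cv2.line(c,(X,0),(X,6 if i%20 else 12),(0,0,255),1)
        if i%20==0: cv2.putText(c,str(x+i),(X,24),0,.35,(0,0,255),1)
    for i in range(0,h,10):
        Y=int(i*300/h); cv2.line(c,(0,Y),(6 if i%20 else 12,Y),(0,0,255),1)
        if i%20==0 and i: cv2.putText(c,str(y+i),(14,Y+4),0,.35,(0,0,255),1)
    return c
v=np.vstack([np.hstack([cr(s,160,155,100,75),cr(t,310,190,100,75)]),np.hstack([cr(s,305,190,140,105),cr(t,120,160,140,105)])])
cv2.imwrite('pics/c1.png',v)
```

```text
(no output)
```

View pics/c1.png

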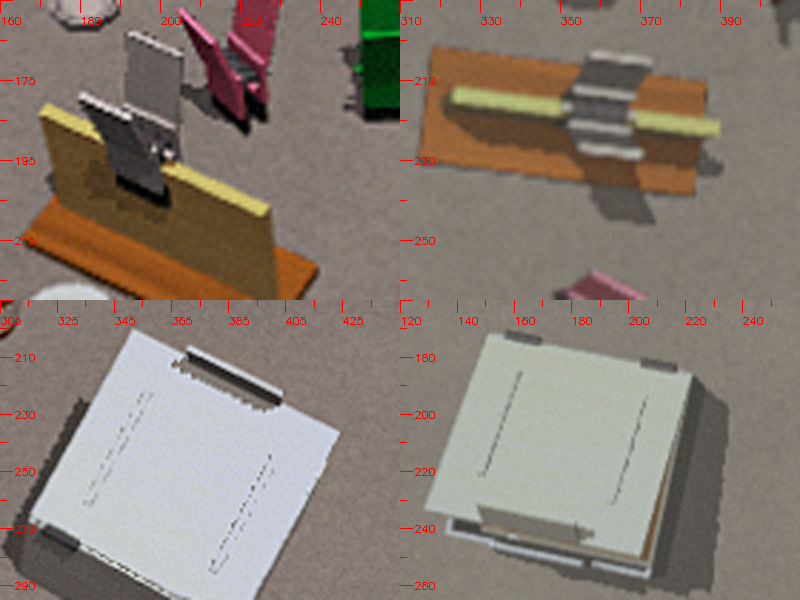

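The crop confirms it: the grey steel clip is on the strip, with its handle-top edges at top px (357.5,204)–(372.5,206) and (354.5,227)–(370.5,229). The lid is ajar, with hinge-side corners at top px (151.5,172) and (222,186).

```bash
cat >> h.py <<'E'
def pose():
    s=bot.read_state(); from scipy.spatial.transform import Rotation as Ro
    return np.array(s['tool_pos']),Ro.from_rotvec(s['tcp_rot']).as_matrix(),s
def go(p,ya=None):
    """print tool-frame shift to world p; ya: wanted direction angle of tool y (mod pi)"""
    t,R,s=pose(); d=R.T@(np.array(p)-t); print('t',s['time'],'pos',t.round(4),'shift tool',d.round(4),'F',np.round(s['wrist_force'],1),'w',round(s['width'],3))
    a=np.arctan2(R[1,1],R[0,1]); print('tooly ang',np.degrees(a).round(2),'z',R[:,2].round(3),'q6',s['q'][5].round(3))
    if ya is not None:
        e=(ya-a+np.pi/2)%np.pi-np.pi/2; print('spin units (tool z down => sign flip)',(-np.degrees(e)/5).round(2))
E
python3 - <<'E'
from h import *
t=cv2.imread('pics/top0.png'); s=cv2.imread('pics/scene0.png')
P=lambda u,v,z,n='top': onz(n,(u,v),z).round(4)
hl,hr=P(151.5,172,.1),P(222,186,.1); print('hinge corners',hl,hr,np.linalg.norm(hl-hr))
# lid front corners by triangulation
print('front', tri((344.5+6,201),(205.7,250)), 'L' , tri((424,236),(129.5,234)))
for n,im,z in(('top',t,.11),('scene',s,.11)):
    h=cv2.cvtColor(im,cv2.COLOR_BGR2HSV); m=cv2.inRange(h,(22,60,130),(35,255,255))
    b=(310,190,90,60) if n=='top' else (160,170,75,60)
    k=np.zeros_like(m); k[b[1]:b[1]+b[3],b[0]:b[0]+b[2]]=1; v,u=np.nonzero(m*k)
    W=np.array([onz(n,(a,c),z) for a,c in zip(u,v)])[:,:2]
    (c,wh,an)=cv2.minAreaRect(W.astype(np.float32)*1000); print(n,len(u),'strip centre',c,wh,an)
    print(cv2.boxPoints((c,wh,an)).round(1).tolist())
H=[P(357.5,204,.19),P(372.5,206,.19),P(354.5,227,.19),P(370.5,229,.19)]; print('handles',H,np.mean(H,0))
go((.55,.2,.25),0)
E
```

```text
hinge corners [0.6558 0.2823 0.1   ] [0.6157 0.1088 0.1   ] 0.17807374876718915
front (array([0.46247397, 0.14206389, 0.15640961]), np.float64(0.00022833963488432047)) L (array([0.50313389, 0.31941069, 0.16025578]), np.float64(0.0013523110464981924))
top 197 strip centre (529.9508666992188, -210.0087432861328) (159.27471923828125, 9.80005168914795) 81.0692138671875
[[512.7000122070312, -287.8999938964844], [522.4000244140625, -289.3999938964844], [547.2000122070312, -132.10000610351562], [537.5, -130.60000610351562]]
scene 150 strip centre (529.962890625, -211.70628356933594) (159.80345153808594, 10.14737319946289) 80.93693542480469
[[512.4000244140625, -289.79998779296875], [522.4000244140625, -291.3999938964844], [547.5999755859375, -133.60000610351562], [537.5, -132.0]]
handles [array([ 0.5551, -0.2023,  0.19  ]), array([ 0.5497, -0.2355,  0.19  ]), array([ 0.5044, -0.1936,  0.19  ]), array([ 0.4989, -0.2289,  0.19  ])] [ 0.527025 -0.215075  0.19    ]
t 0.1 pos [0.2368 0.6314 0.2301] shift tool [-0.4448 -0.294  -0.0194] F [-0.   0.8  0.5] w 1.0
tooly ang 69.44 z [-0.001 -0.002 -1.   ] q6 -0.037
spin units (tool z down => sign flip) 13.89
```

Strip centre is about (0.530,-0.211) in both views, running at 81°. The bin's yaw puts its y at about 77°, and the lid is up about 0.35 rad. Now moving over the lid with the jaws shut.

Request:
play_rows(
  series=[
    {"translation": [-0.04, -0.0254, 0]},
    {"translation": [-0.04, -0.0254, 0]},
    {"translation": [-0.04, -0.0254, 0]},
    {"translation": [-0.04, -0.0254, 0]},
    {"translation": [-0.04, -0.0254, 0]},
  ],
  jaw=-1,
  force=60,
)

```text
invalid input
```

Request:
play_rows(
  series=[
    {"translation": [-0.04, -0.0254, 0]},
    {"translation": [-0.04, -0.0254, 0]},
    {"translation": [-0.04, -0.0254, 0]},
    {"translation": [-0.04, -0.0254, 0]},
    {"translation": [-0.04, -0.0254, 0]},
  ],
)

```text
invalid input
```

Request:
play_rows(
  series=[
    {"translation": [-0.04, -0.0254, 0]},
    {"translation": [0, 0, 0], "spin": 1},
    {"translation": [0, 0, 0], "spin": 1},
    {"translation": [0, 0, 0], "spin": 1},
    {"translation": [0, 0, 0], "spin": 1},
  ],
)

```text
invalid input
```

```bash
python3 -c "
from h import *
go((.549,.216,.101),np.radians(-13))"
```

```text
t 0.1 pos [0.2368 0.6314 0.2301] shift tool [-0.4382 -0.2791  0.1296] F [-0.   0.8  0.5] w 1.0
tooly ang 69.44 z [-0.001 -0.002 -1.   ] q6 -0.037
spin units (tool z down => sign flip) 16.49
```

Request:
play_rows(
  series=[
    {"translation": [-0.04, -0.0254, 0], "spin": 0},
    {"translation": [-0.04, -0.0254, 0], "spin": 0},
    {"translation": [-0.04, -0.0254, 0], "spin": 0},
    {"translation": [-0.04, -0.0254, 0], "spin": 0},
    {"translation": [-0.04, -0.0254, 0], "spin": 0},
  ],
  jaw=-1,
  force=60,
)

```text
time: 0.6
tool_pos: [0.3802, 0.4411, 0.2307]
tcp_rot: [-0.56, -3.091, 0.001]
wrist_force: [0.6, 0.3, -0.1]
width: 0.145
```

Request:
play_rows(
  series=[
    {"translation": [-0.04, -0.0254, 0], "spin": 0},
    {"translation": [-0.04, -0.0254, 0], "spin": 0},
    {"translation": [-0.04, -0.0254, 0], "spin": 0},
    {"translation": [-0.04, -0.0254, 0], "spin": 0},
    {"translation": [-0.04, -0.0254, 0], "spin": 0},
  ],
)

```text
time: 1.1
tool_pos: [0.5229, 0.2519, 0.2309]
tcp_rot: [-0.561, -3.091, 0.0]
wrist_force: [0.3, 0.6, 0.6]
width: 0.005
```

Request:
play_rows(
  series=[
    {"translation": [-0.038, -0.0254, 0], "spin": 0},
    {"translation": [0, 0, 0], "spin": 1},
    {"translation": [0, 0, 0], "spin": 1},
    {"translation": [0, 0, 0], "spin": 1},
    {"translation": [0, 0, 0], "spin": 1},
  ],
)

```text
time: 1.6
tool_pos: [0.5488, 0.2161, 0.2306]
tcp_rot: [-1.095, -2.944, 0.001]
wrist_force: [0.2, 0.1, -0.3]
width: 0.002
```

Request:
play_rows(
  series=[
    {"translation": [0, 0, 0.03], "spin": 1},
    {"translation": [0, 0, 0.03], "spin": 1},
    {"translation": [0, 0, 0.015], "spin": 1},
    {"translation": [0, 0, 0.01], "spin": 1},
    {"translation": [0, 0, 0.01], "spin": 1},
  ],
)

```text
time: 2.1
tool_pos: [0.5482, 0.2163, 0.1349]
tcp_rot: [-1.705, -2.637, 0.003]
wrist_force: [0.9, -0.2, 0.8]
width: -0.001
```

```bash
python3 -c "
from h import *
go((.549,.216,.101),np.radians(-13))"
```

```text
t 2.1 pos [0.5482 0.2163 0.1349] shift tool [-0.0006  0.0006  0.0339] F [ 0.9 -0.2  0.8] w -0.001
tooly ang 24.24 z [-0.002 -0.001 -1.   ] q6 -0.089
spin units (tool z down => sign flip) 7.45
```

Request:
play_rows(
  series=[
    {"translation": [0, 0, 0.006], "spin": 0},
    {"translation": [0, 0, 0.006], "spin": 0},
    {"translation": [0, 0, 0.005], "spin": 0},
    {"translation": [0, 0, 0.005], "spin": 0},
    {"translation": [0, 0, 0.004], "spin": 0},
  ],
)

```text
time: 2.6
tool_pos: [0.5491, 0.2167, 0.1101]
tcp_rot: [1.7, 2.642, 0.0]
wrist_force: [-1.4, 0.2, 0.9]
width: 0.001
```

Request:
play_rows(
  series=[
    {"translation": [0, 0, 0.003], "spin": 0},
    {"translation": [0, 0, 0.002], "spin": 0},
    {"translation": [0, 0, 0.001], "spin": 0},
    {"translation": [0, 0, 0.001], "spin": 0},
    {"translation": [0, 0, 0], "spin": 0},
  ],
)

```text
time: 3.1
tool_pos: [0.5491, 0.2166, 0.1033]
tcp_rot: [1.701, 2.641, 0.0]
wrist_force: [0.8, 0.3, 0.2]
width: 0.001
```

Request:
play_rows(
  series=[
    {"translation": [0, 0, 0.001], "spin": 0},
    {"translation": [0, 0, 0.001], "spin": 0},
    {"translation": [0, 0, 0.001], "spin": 0},
    {"translation": [0, 0, 0.001], "spin": 0},
    {"translation": [0, 0, 0.0005], "spin": 0},
  ],
)

```text
time: 3.6
tool_pos: [0.5492, 0.2166, 0.1]
tcp_rot: [1.701, 2.641, 0.0]
wrist_force: [-3.7, -0.4, 10.2]
width: -0.0
```

Run:
```python
from h import *
for n,b in (('scene',(285,170,160,120)),('top',(110,140,160,120))):
    im=bot.read_camera(n); cv2.imwrite(f'pics/{n}1.png',im); x,y,w,h=b
    cv2.imwrite(f'pics/{n}1c.png',cv2.resize(im[y:y+h,x:x+w],(400,300),interpolation=cv2.INTER_CUBIC))
cv2.imwrite('pics/c2.png',np.hstack([cv2.imread('pics/scene1c.png'),cv2.imread('pics/top1c.png')]))
go((.549,.216,.101),np.radians(-13))
```

```text
t 3.7 pos [0.5492 0.2166 0.1   ] shift tool [-0.0005 -0.0004 -0.001 ] F [-2.5 -1.1  7.3] w 0.002
tooly ang 24.44 z [ 0.  0. -1.] q6 -0.093
spin units (tool z down => sign flip) 7.49
```

View pics/c2.png

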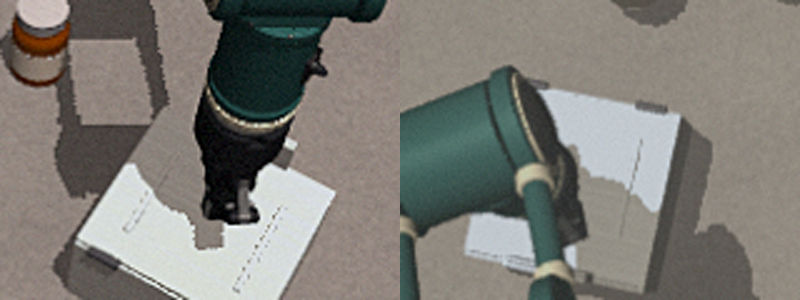

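Pictured: the lid looks shut and flat under the fingertips, and the force jumped to 10 N at z = 0.100, which is the shut height. I'll press a touch more, then rise.

Request:
play_rows(
  series=[
    {"translation": [0, 0, 0.0005], "spin": 0},
    {"translation": [0, 0, 0.0005], "spin": 0},
    {"translation": [0, 0, 0.0005], "spin": 0},
    {"translation": [0, 0, 0], "spin": 0},
    {"translation": [0, 0, 0], "spin": 0},
  ],
)

```text
time: 4.2
tool_pos: [0.5492, 0.2167, 0.1]
tcp_rot: [1.701, 2.641, 0.0]
wrist_force: [-6.7, -1.7, 15.8]
width: -0.001
```

Request:
play_rows(
  series=[
    {"translation": [0, 0, -0.03], "spin": 0},
    {"translation": [0, 0, -0.04], "spin": 0},
    {"translation": [0, 0, -0.045], "spin": 0},
    {"translation": [0, 0, -0.045], "spin": 0},
    {"translation": [0, 0, 0], "spin": 1},
  ],
  jaw=1,
)

```text
time: 4.7
tool_pos: [0.5533, 0.218, 0.2662]
tcp_rot: [1.812, 2.556, 0.019]
wrist_force: [1.0, 0.0, 0.1]
width: 0.846
```

Request:
play_rows(
  series=[
    {"translation": [0, 0, 0], "spin": 1},
    {"translation": [0, 0, 0], "spin": 1},
    {"translation": [0, 0, 0], "spin": 1},
    {"translation": [0, 0, 0], "spin": 1},
    {"translation": [0, 0, 0], "spin": 1},
  ],
)

```text
time: 5.2
tool_pos: [0.549, 0.2165, 0.257]
tcp_rot: [2.33, 2.107, -0.0]
wrist_force: [-0.2, -0.3, -0.3]
width: 0.998
```

Run:
```python
from h import *
go((.529,-.215,.26),np.radians(-9))
```

```text
t 5.2 pos [0.549  0.2165 0.257 ] shift tool [-0.4313  0.0235 -0.0029] F [-0.2 -0.3 -0.3] w 0.998
tooly ang -5.77 z [-0. -0. -1.] q6 0.434
spin units (tool z down => sign flip) 0.65
```

Request:
play_rows(
  series=[
    {"translation": [-0.048, 0.0026, 0], "spin": 0},
    {"translation": [-0.048, 0.0026, 0], "spin": 0},
    {"translation": [-0.048, 0.0026, 0], "spin": 0},
    {"translation": [-0.048, 0.0026, 0], "spin": 0},
    {"translation": [-0.048, 0.0026, 0], "spin": 0},
  ],
)

```text
time: 5.7
tool_pos: [0.5384, -0.0253, 0.2572]
tcp_rot: [2.326, 2.111, 0.0]
wrist_force: [1.1, -0.1, 0.4]
width: 0.999
```

Request:
play_rows(
  series=[
    {"translation": [-0.048, 0.0026, 0], "spin": 0},
    {"translation": [-0.048, 0.0026, 0], "spin": 0},
    {"translation": [-0.048, 0.0026, 0], "spin": 0},
    {"translation": [-0.048, 0.0026, 0], "spin": 0},
    {"translation": [0, 0, 0], "spin": 0.65},
  ],
)

```text
time: 6.2
tool_pos: [0.5297, -0.2214, 0.257]
tcp_rot: [2.391, 2.035, -0.003]
wrist_force: [0.5, 1.2, 0.5]
width: 1.0
```

Run:
```python
from h import *
for a,b in (((191.75,163.25),(354.5,227)),((205.75,167.5),(370.5,229)),((180,178.75),(357.5,204)),((193,184.5),(372.5,206))):
    print(tri(a,b)[0].round(4),tri(a,b)[1].round(4))
    print('   scene at z.19',onz('scene',a,.19).round(4))
go((.529,-.215,.26),np.radians(-9))
ims=[]
for n,b in (('scene',(305,190,140,105)),('top',(120,160,140,105))):
    im=bot.read_camera(n); cv2.imwrite(f'pics/{n}2.png',im); x,y,w,h=b
    c=cv2.resize(im[y:y+h,x:x+w],(400,300),interpolation=cv2.INTER_CUBIC)
    ims.append(c)
im=cv2.imread('pics/top2.png'); 
c=[cv2.resize(cv2.imread(f'pics/{n}2.png')[y:y+75,x:x+100],(400,300),interpolation=cv2.INTER_CUBIC) for n,x,y in(('scene',150,140),('top',310,190))]
cv2.imwrite('pics/c3.png',np.vstack([np.hstack(ims),np.hstack(c)]))
```

```text
[ 0.5099 -0.2068  0.2024] 0.0319
   scene at z.19 [ 0.505  -0.2281  0.19  ]
[ 0.4947 -0.2166  0.171 ] 0.0323
   scene at z.19 [ 0.506  -0.1924  0.19  ]
[ 0.5597 -0.2144  0.2019] 0.0296
   scene at z.19 [ 0.5555 -0.2346  0.19  ]
[ 0.5469 -0.2254  0.1657] 0.03
   scene at z.19 [ 0.5607 -0.1999  0.19  ]
t 6.2 pos [ 0.5297 -0.2214  0.257 ] shift tool [ 0.0062 -0.0017 -0.003 ] F [0.5 1.2 0.5] w 1.0
tooly ang -9.2 z [-0.    -0.003 -1.   ] q6 -0.276
spin units (tool z down => sign flip) -0.04
```

View pics/c3.png

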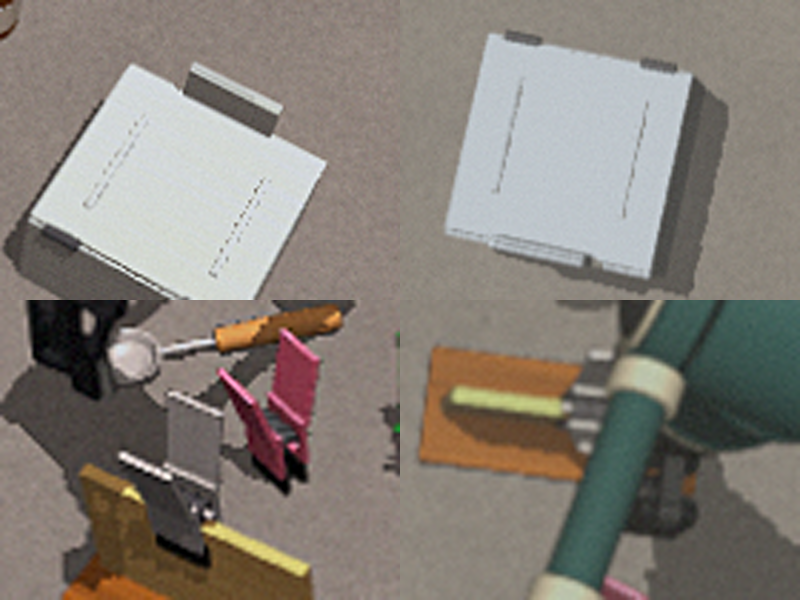

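The handles sit around (0.529,-0.2145) in both views, in line with the strip. The lid now shows flush with both tabs together. I'll measure the tabs in an enlarged crop, with my prediction overlaid.

Run:
```python
from h import *
T={k:onz('top',p,.1)[:2] for k,p in dict(bl=(151.5,171.6),br=(222.2,185.2),fr=(208.2,257),fl=(135.8,241.2)).items()}
S={k:onz('scene',p,.1)[:2] for k,p in dict(fr=(351.2,212.4),fl=(419.5,247),br=(315.5,266.3)).items()}
print({k:v.round(4) for k,v in T.items()},{k:v.round(4) for k,v in S.items()})
u=lambda v:np.degrees(np.arctan2(v[1],v[0])).round(2)
print('yaw y: top',u(T['bl']-T['br']),u(T['fl']-T['fr']),'scene',u(S['fl']-S['fr']),' x:',u(T['bl']-T['fl']),u(T['br']-T['fr']),u(S['br']-S['fr']))
print('front mid',(T['fl']+T['fr'])/2,(S['fl']+S['fr'])/2)
m=((T['fl']+T['fr'])/2+(S['fl']+S['fr'])/2)/2
a=np.radians(-12.5); ex=np.array([np.cos(a),np.sin(a)]); ey=np.array([-ex[1],ex[0]])
o=[]
for n,x,y in(('scene',360,200),('top',140,230)):
    im=cv2.imread(f'pics/{n}2.png')[y:y+40,x:x+53]; c=cv2.resize(im,None,fx=7.5,fy=7.5,interpolation=cv2.INTER_CUBIC)
    for sx in(-.0045,.0045):
        for sy in(-.04,.04):
            p=(proj(n,[*(m+ex*sx+ey*sy),.136])-[x,y]+.5)*7.5; cv2.circle(c,tuple(int(q) for q in p),3,(0,0,255),1)
    for i in range(0,53,10): cv2.putText(c,str(x+i),(int((i+.5)*7.5),10),0,.35,(255,0,0),1)
    for i in range(10,40,10): cv2.putText(c,str(y+i),(0,int((i+.5)*7.5)),0,.35,(255,0,0),1)
    o.append(c)
cv2.imwrite('pics/c4.png',np.hstack(o)); print(m)
```

```text
{'bl': array([0.6568, 0.2823]), 'br': array([0.6176, 0.1083]), 'fr': array([0.4454, 0.1454]), 'fl': array([0.4875, 0.3226])} {'fr': array([0.4521, 0.149 ]), 'fl': array([0.4934, 0.3232]), 'br': array([0.6192, 0.1096])}
yaw y: top 77.29 76.66 scene 76.67  x: -13.4 -12.18 -13.27
front mid [0.46643649 0.2340315 ] [0.47273625 0.23608435]
[0.46958637 0.23505792]
```

View pics/c4.png

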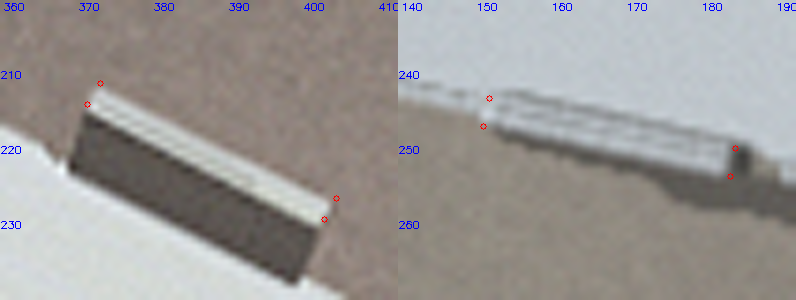

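Request:
play_rows(
  series=[
    {"translation": [0.006, 0.0, 0.02], "spin": 0},
    {"translation": [0, 0, 0.025], "spin": 0},
    {"translation": [0, 0, 0.025], "spin": 0},
    {"translation": [0, 0, 0.02], "spin": 0},
    {"translation": [0, 0, 0.015], "spin": 0},
  ],
)

```text
time: 6.8
tool_pos: [0.5308, -0.2082, 0.1505]
tcp_rot: [-2.381, -2.046, 0.001]
wrist_force: [-0.8, -1.0, -0.6]
width: 0.997
```

Request:
play_rows(
  series=[
    {"translation": [-0.006, -0.001, 0], "spin": 0},
    {"translation": [0, 0, 0], "spin": 0},
    {"translation": [0, 0, 0], "spin": 0},
  ],
)

```text
time: 7.1
tool_pos: [0.5305, -0.216, 0.1538]
tcp_rot: [2.384, 2.043, 0.002]
wrist_force: [0.2, 0.3, -0.5]
width: 0.999
```

Run:
```python
from h import *
print(tri((386.97,220.43),(168.2,247.6)),onz('scene',(386.97,220.43),.136),onz('top',(168.2,247.6),.136))
go((.5294,-.2145,.150),np.radians(-9))
```

```text
(array([0.47013552, 0.23416273, 0.13329311]), np.float64(0.000542431040027219)) [0.4722069  0.23378676 0.136     ] [0.47005664 0.23377787 0.136     ]
t 7.1 pos [ 0.5305 -0.216   0.1538] shift tool [ 0.0013 -0.0013  0.0038] F [ 0.2  0.3 -0.5] w 0.999
tooly ang -8.8 z [ 0.002 -0.001 -1.   ] q6 -0.277
spin units (tool z down => sign flip) 0.04
```

Request:
play_rows(
  series=[
    {"translation": [0.001, -0.001, 0.002], "spin": 0},
    {"translation": [0, 0, 0], "spin": 0},
    {"translation": [0, 0, 0], "spin": 0},
    {"translation": [0, 0, 0], "spin": 0},
    {"translation": [0, 0, 0], "spin": 0},
  ],
  jaw=-1,
  force=40,
)

```text
time: 7.6
tool_pos: [0.5303, -0.215, 0.1529]
tcp_rot: [2.382, 2.042, 0.003]
wrist_force: [-0.2, 0.8, 8.2]
width: 0.291
```

Request:
play_rows(
  series=[
    {"translation": [0, 0, 0], "spin": 0},
    {"translation": [0, 0, 0], "spin": 0},
    {"translation": [0, 0, 0], "spin": 0},
  ],
)

```text
time: 7.9
tool_pos: [0.5304, -0.215, 0.1529]
tcp_rot: [2.382, 2.042, 0.003]
wrist_force: [-0.8, 0.4, 7.5]
width: 0.289
```

Run:
```python
from h import *
go((.529,-.215,.25),np.radians(-13))
im=bot.read_camera('scene'); cv2.imwrite('pics/s3.png',im); cv2.imwrite('pics/s3c.png',cv2.resize(im[110:230,110:270],(800,600),interpolation=cv2.INTER_CUBIC))
```

```text
t 7.9 pos [ 0.5304 -0.215   0.1529] shift tool [-0.0003 -0.0009 -0.0971] F [-0.8  0.4  7.5] w 0.289
tooly ang -8.81 z [ 0.004 -0.002 -1.   ] q6 -0.275
spin units (tool z down => sign flip) 0.84
```

View pics/s3c.png

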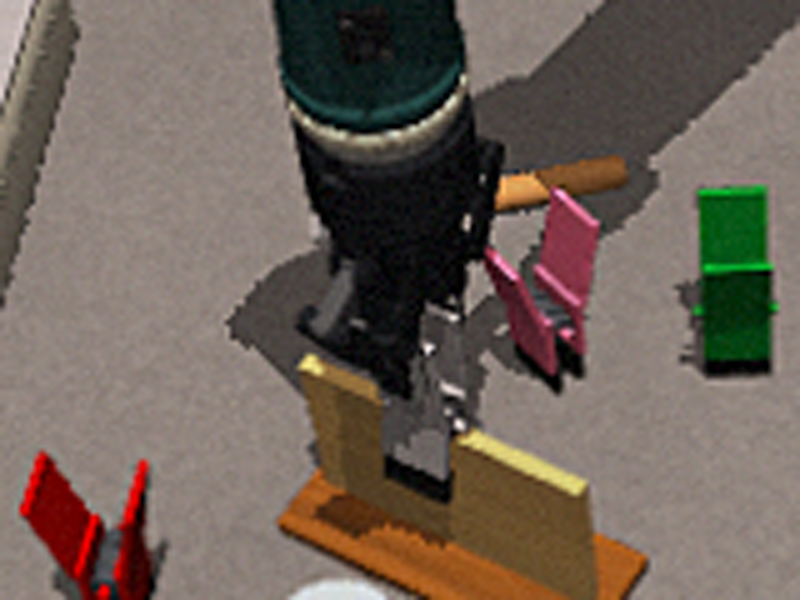

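Request:
play_rows(
  series=[
    {"translation": [0, 0, -0.01], "spin": 0},
    {"translation": [0, 0, -0.02], "spin": 0},
    {"translation": [0, 0, -0.03], "spin": 0},
    {"translation": [0, 0, -0.03], "spin": 0},
    {"translation": [0, 0, -0.02], "spin": 0},
  ],
)

```text
time: 8.45
tool_pos: [0.5291, -0.2146, 0.2628]
tcp_rot: [2.384, 2.043, 0.001]
wrist_force: [0.6, -0.0, -1.9]
width: 0.289
```

Run:
```python
from h import *
print(onz('scene',(193.8,205.6),.085)); print((proj('scene',[.5304,-.215,.153])-110)*5)
go((.471,.234,.263),np.radians(-13))
im=bot.read_camera('scene'); cv2.imwrite('pics/s4.png',im); cv2.imwrite('pics/s4c.png',cv2.resize(im[90:210,110:270],(800,600),interpolation=cv2.INTER_CUBIC))
```

```text
[ 0.54871031 -0.21601862  0.085     ]
[420.80646691 363.95012716]
t 8.45 pos [ 0.5291 -0.2146  0.2628] shift tool [ 0.4344 -0.1261 -0.0007] F [ 0.6 -0.  -1.9] w 0.289
tooly ang -8.81 z [ 0.002 -0.001 -1.   ] q6 -0.275
spin units (tool z down => sign flip) 0.84
```

View pics/s4c.png

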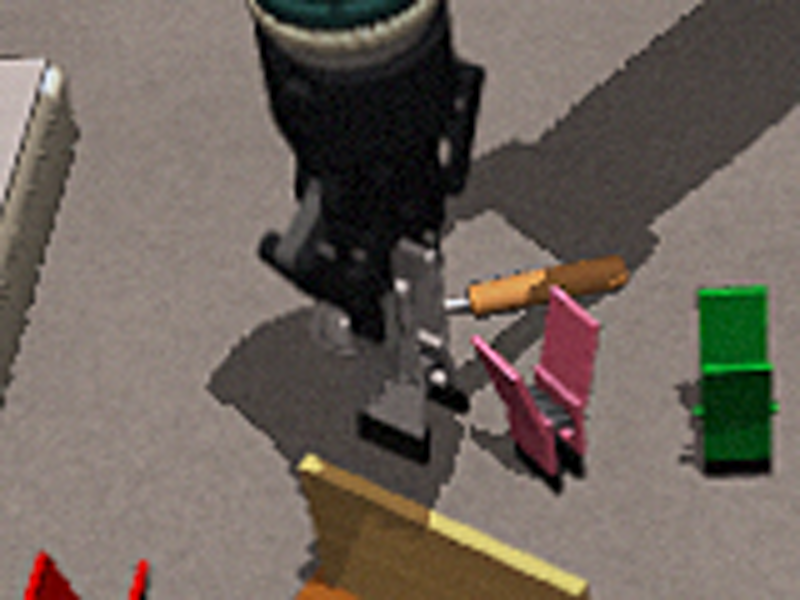

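The clip is lifted, upright, open and centred in the fingers. I'll transfer it to above the tabs.

Request:
play_rows(
  series=[
    {"translation": [0.02, -0.006, 0], "spin": 0},
    {"translation": [0.04, -0.0116, 0], "spin": 0},
    {"translation": [0.04, -0.0116, 0], "spin": 0},
    {"translation": [0.04, -0.0116, 0], "spin": 0},
    {"translation": [0.04, -0.0116, 0], "spin": 0},
  ],
)

```text
time: 9.0
tool_pos: [0.5034, -0.027, 0.2594]
tcp_rot: [-2.385, -2.043, 0.001]
wrist_force: [0.3, 0.8, -1.8]
width: 0.292
```

Request:
play_rows(
  series=[
    {"translation": [0.04, -0.0116, 0], "spin": 0},
    {"translation": [0.04, -0.0116, 0], "spin": 0},
    {"translation": [0.04, -0.0116, 0], "spin": 0},
    {"translation": [0.04, -0.0116, 0], "spin": 0},
    {"translation": [0.04, -0.0116, 0], "spin": 0},
  ],
)

```text
time: 9.5
tool_pos: [0.4767, 0.1795, 0.2595]
tcp_rot: [-2.385, -2.044, 0.001]
wrist_force: [0.3, -0.1, -1.6]
width: 0.292
```

Request:
play_rows(
  series=[
    {"translation": [0.035, -0.0102, 0], "spin": 0},
    {"translation": [0.02, -0.0055, 0], "spin": 0},
    {"translation": [0, 0, 0], "spin": 0.84},
    {"translation": [0, 0, 0], "spin": 0},
    {"translation": [0, 0, 0], "spin": 0},
  ],
)

```text
time: 10.0
tool_pos: [0.4702, 0.2345, 0.2596]
tcp_rot: [-2.457, -1.958, 0.002]
wrist_force: [0.6, -0.3, -1.2]
width: 0.292
```

Run:
```python
from h import *
o,v=ray('scene',(188.8,179.6)); n=np.array([np.cos(np.radians(-9)),np.sin(np.radians(-9)),0])
for d in(.015,.0185): print('pad bottom',o+v*((n@np.array([.529,-.2146,0])+d-n@o)/(n@v)))
go((.471,.234,.20),np.radians(-13))
ims=[]
for nm,x,y in (('scene',320,130),('top',110,180)):
    im=bot.read_camera(nm); cv2.imwrite(f'pics/{nm}5.png',im); ims.append(cv2.resize(im[y:y+120,x:x+106],(400,450),interpolation=cv2.INTER_CUBIC))
cv2.imwrite('pics/c5.png',np.hstack(ims))
```

```text
pad bottom [ 0.54340264 -0.2195521   0.17871843]
pad bottom [ 0.54734918 -0.21700824  0.18452114]
t 10.0 pos [0.4702 0.2345 0.2596] shift tool [-0.0003  0.0009  0.0596] F [ 0.6 -0.3 -1.2] w 0.292
tooly ang -12.91 z [-0.001 -0.001 -1.   ] q6 0.641
spin units (tool z down => sign flip) 0.02
```

View pics/c5.png

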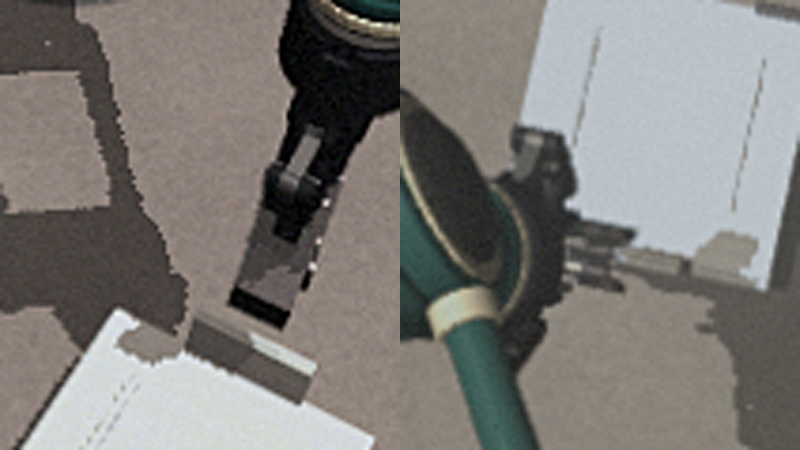

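Aligned over the tabs, and the lid is still flush. Descending.

Request:
play_rows(
  series=[
    {"translation": [0, 0.001, 0.02], "spin": 0},
    {"translation": [0, 0, 0.015], "spin": 0},
    {"translation": [0, 0, 0.01], "spin": 0},
    {"translation": [0, 0, 0.008], "spin": 0},
    {"translation": [0, 0, 0.005], "spin": 0},
  ],
)

```text
time: 10.6
tool_pos: [0.4713, 0.2343, 0.2012]
tcp_rot: [-2.459, -1.955, 0.002]
wrist_force: [-0.2, 0.4, -0.4]
width: 0.287
```

Request:
play_rows(
  series=[
    {"translation": [0, 0, 0.005], "spin": 0},
    {"translation": [0, 0, 0.005], "spin": 0},
    {"translation": [0, 0, 0.003], "spin": 0},
    {"translation": [0, 0, 0.002], "spin": 0},
    {"translation": [0, 0, 0], "spin": 0},
  ],
)

```text
time: 11.1
tool_pos: [0.4716, 0.2346, 0.1872]
tcp_rot: [-2.459, -1.956, 0.0]
wrist_force: [-0.1, 0.3, -1.6]
width: 0.288
```

Run:
```python
from h import *
go((.471,.234,.183),np.radians(-13))
ims=[]
for nm,x,y in (('scene',320,150),('top',110,180)):
    im=bot.read_camera(nm); ims.append(cv2.resize(im[y:y+120,x:x+106],(400,450),interpolation=cv2.INTER_CUBIC))
cv2.imwrite('pics/c6.png',np.hstack(ims))
```

```text
t 11.1 pos [0.4716 0.2346 0.1872] shift tool [-0.0007 -0.0004  0.0042] F [-0.1  0.3 -1.6] w 0.288
tooly ang -13.0 z [-0. -0. -1.] q6 0.641
spin units (tool z down => sign flip) -0.0
```

View pics/c6.png

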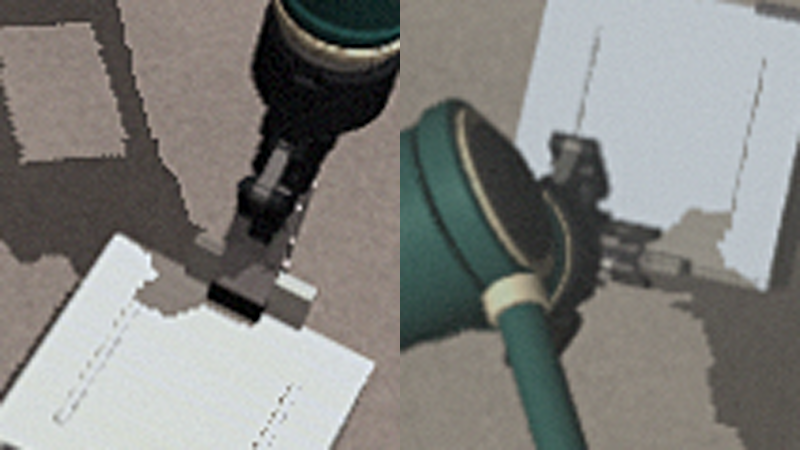

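The clip straddles both tabs with no contact force. Seating it a bit deeper.

Request:
play_rows(
  series=[
    {"translation": [0, 0, 0.001], "spin": 0},
    {"translation": [0, 0, 0.001], "spin": 0},
    {"translation": [0, 0, 0.001], "spin": 0},
    {"translation": [0, 0, 0.001], "spin": 0},
    {"translation": [0, 0, 0.001], "spin": 0},
  ],
)

```text
time: 11.7
tool_pos: [0.4716, 0.2346, 0.1822]
tcp_rot: [-2.459, -1.955, 0.0]
wrist_force: [-0.1, -0.6, -0.5]
width: 0.288
```

Request:
play_rows(
  series=[
    {"translation": [0, 0, 0.001], "spin": 0},
    {"translation": [0, 0, 0.001], "spin": 0},
    {"translation": [0, 0, 0], "spin": 0},
  ],
)

```text
time: 12.0
tool_pos: [0.4715, 0.2345, 0.1801]
tcp_rot: [-2.459, -1.955, 0.001]
wrist_force: [0.4, -1.0, -1.7]
width: 0.292
```

Request:
play_rows(
  series=[
    {"translation": [0, 0, 0.001], "spin": 0},
    {"translation": [0, 0, 0.001], "spin": 0},
    {"translation": [0, 0, 0], "spin": 0},
  ],
)

```text
time: 12.3
tool_pos: [0.4718, 0.2347, 0.1789]
tcp_rot: [2.459, 1.955, 0.001]
wrist_force: [-1.4, -0.8, 3.2]
width: 0.286
```

Request:
play_rows(
  series=[
    {"translation": [0, 0, 0], "spin": 0},
    {"translation": [0, 0, 0], "spin": 0},
    {"translation": [0, 0, 0], "spin": 0},
    {"translation": [0, 0, 0], "spin": 0},
    {"translation": [0, 0, 0], "spin": 0},
  ],
  jaw=1,
)

```text
time: 12.8
tool_pos: [0.4718, 0.2347, 0.1784]
tcp_rot: [2.459, 1.956, 0.0]
wrist_force: [0.4, 0.4, 0.3]
width: 1.001
```

Request:
play_rows(
  series=[
    {"translation": [0, 0, 0], "spin": 0},
    {"translation": [0, 0, 0], "spin": 0},
    {"translation": [0, 0, -0.01], "spin": 0},
    {"translation": [0, 0, -0.02], "spin": 0},
    {"translation": [0, 0, -0.03], "spin": 0},
  ],
)

```text
time: 13.3
tool_pos: [0.4704, 0.2341, 0.2377]
tcp_rot: [-2.458, -1.955, 0.006]
wrist_force: [-0.1, -0.8, 0.8]
width: 0.999
```

Request:
play_rows(
  series=[
    {"translation": [0, 0, -0.04], "spin": 0},
    {"translation": [0, 0, -0.04], "spin": 0},
    {"translation": [-0.045, 0, 0], "spin": 0},
    {"translation": [-0.045, 0, 0], "spin": 0},
    {"translation": [-0.045, 0, 0], "spin": 0},
  ],
)

```text
time: 13.8
tool_pos: [0.441, 0.1021, 0.3198]
tcp_rot: [2.456, 1.957, 0.003]
wrist_force: [-0.0, -0.8, 0.3]
width: 1.0
```

Request:
play_rows(
  series=[
    {"translation": [-0.045, 0, 0], "spin": 0},
    {"translation": [-0.045, 0, 0], "spin": 0},
    {"translation": [-0.04, 0, 0], "spin": 0},
    {"translation": [0, 0, 0], "spin": 0},
    {"translation": [0, 0, 0], "spin": 0},
  ],
)

```text
time: 14.3
tool_pos: [0.412, -0.0242, 0.3192]
tcp_rot: [2.461, 1.952, 0.002]
wrist_force: [-0.4, 0.7, -0.2]
width: 0.999
```

Run:
```python
from h import *
go((.471,.234,.183),np.radians(-13))
ims=[]
for nm,x,y in (('scene',330,150),('top',130,195)):
    im=bot.read_camera(nm); cv2.imwrite(f'pics/{nm}7.png',im)
    c=cv2.resize(im[y:y+90,x:x+80],(400,450),interpolation=cv2.INTER_CUBIC)
    for i in range(0,80,20): cv2.putText(c,str(x+i),(i*5,10),0,.35,(0,0,255),1)
    for i in range(20,90,20): cv2.putText(c,str(y+i),(0,i*5),0,.35,(0,0,255),1)
    ims.append(c)
cv2.imwrite('pics/c7.png',np.hstack(ims))
```

```text
t 14.3 pos [ 0.412  -0.0242  0.3192] shift tool [ 0.2648 -0.0016  0.1364] F [-0.4  0.7 -0.2] w 0.999
tooly ang -13.18 z [ 0.002  0.    -1.   ] q6 0.11
spin units (tool z down => sign flip) -0.04
```

View pics/c7.png

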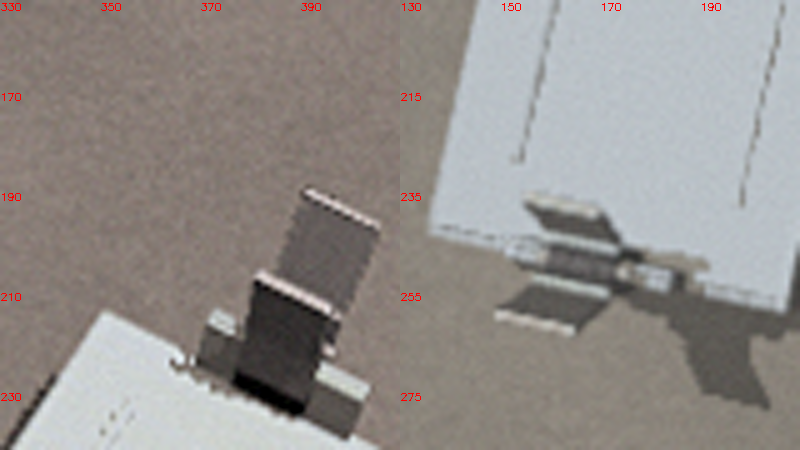

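Run:
```python
from h import *
A=[((391,188.5),(165,261)),((405.5,195.3),(149.5,258)),((381.5,204.5),(169.5,237.5)),((396.5,212.5),(156,234))]
P=[]
for a,b in A: p,e=tri(a,b); P.append(p); print(p.round(4),e.round(4))
a=np.radians(-13.1); ex=np.array([np.cos(a),np.sin(a)]);d=np.mean(P,0)-[.471,.234,0]
print('mid handles in bin frame: x',d[:2]@ex,'y',d[:2]@[-ex[1],ex[0]],'z',d[2],'-> pivot',d[2]-.068)
```

```text
[0.4409 0.2223 0.2123] 0.0012
[0.4482 0.2567 0.2121] 0.0014
[0.4918 0.2112 0.2139] 0.0011
[0.4998 0.2444 0.2103] 0.0034
mid handles in bin frame: x -0.000725855142726371 y -0.0005386024159426655 z 0.212146721770837 -> pivot 0.14414672177083698
```

```bash
python3 -c "
from h import *
print(bot.finish_job())"
```

```text
the job is handed in; nothing more can be done
None
```

I pushed the lid shut, moved the steel clip from the plywood strip onto the bin's two tabs and released it. I then backed the arm off and handed the job in at about 14.4 s. `finish_job()` gave no verdict, so this rests on my own checks.

- **Lid:** The pushing force rose from near zero to 10–16 N at the shut height of 100 mm. Later pictures show the lid flush with both tabs together. I did not read its angle directly.
- **Clip:** Measured from its handle tops in both views:

| Quantity | Measured | Allowed |
|---|---|---|
| Offset from the tabs' middle plane | about -0.7 mm | ±5 mm |
| Offset from the middle of their width | about -0.5 mm | ±25 mm |
| Pivot height above the table | about 144 mm | 138–163 mm |
| Square with the tabs | within about 1° | 0.2 rad (11°) |

- **Tilt and grip:** The handle tops are level, so the clip stands upright. It looks closed on both tabs, but I did not measure the jaw angle.
- **Disagreements:** The two cameras disagreed by about 2 mm on where the tabs are. The four handle-top sightings missed each other by 1–3 mm.
- **Other goods:** The gripper passed above them and no stray force showed. I did not re-measure their positions.

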